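# Lock the ophthalmoscope head onto its charged handle and lift it out ready for use

### The job

Fit the ophthalmoscope head onto the battery handle that stands in the desk charger: set it over the handle's two side pins, push it fully home against the spring contact, turn it a quarter turn clockwise (seen from above) and ease off so that it springs up and locks. Then lift the whole instrument by its head straight up, well clear of the charger, and finish still holding it there upright, the handle hanging from the locked head. Leave the other things on the table where they are.

Things in the scene. Friction and masses are not known exactly. Their poses are not given: they have to be found in the camera images.
- head: Ophthalmoscope head, black, 82 mm tall, 90 g, standing loose on its foot. Origin: centre of underside, z up. Foot (z 0-20 mm): steel ring, outside 34 mm, bore 24 mm and 20 mm deep, with two J slots cut through it: 9 mm mouths in the lower edge at +x and -x (under the two flat faces), up to z 13.5 mm, round a quarter turn, ending in a notch 3 mm deep. Fits either way round (half a turn).
- head_grip (a point): Point on the head's axis 48 mm above its underside, the place to grip; axes as the head's. From z = 28 to 63 mm above the underside the head is a block 28 mm thick along x (flat front and back faces) and 34 mm wide along y; above that only 19 x 38 mm, with a lens wheel sticking out 24 mm from the axis at +y.
- handle: Battery handle, black, 160 g, 136 mm tall, standing loose in the charger's well, its underside 7 mm above the table. Origin: centre of underside, z up. Foot 30 (x) x 24 (y) x 50 mm, cannot turn in the well (1 mm play each side); round grip, diameter 31 mm, above it up to a shoulder, diameter 33 mm, at z = 106 mm; on it a steel stub, diameter 21 mm, up to z = 124 mm, its top tapered.
- pins (a point): Point on the handle's axis at handle z = 117 mm, level with two round side pins, 4 mm thick, that stick out of the stub along the handle's +y and -y, tips 16 mm from the axis. The head goes on with its x axis along the handle's y axis (within 0.15 rad), so that the slot mouths meet the pins. Fully home, the head's underside rests on the shoulder (head origin at handle z = 106 mm).
- handle_mount (a point): Point on the handle's axis at handle z = 111.5 mm (5.5 mm above the shoulder): where the head's origin is when locked. From fully home the head is turned a quarter turn clockwise from above (a stop lies 0.2 rad beyond), so that its x axis lies along the handle's x axis (within 0.2 rad), and let up 5.5 mm: the pins then sit in the notches. Axes as the handle's.
- contact_pin (a joint): Spring contact: brass pin, diameter 7 mm, standing 12 mm out of the stub's top, pressing the head up. 0 = fully out (tip at handle z = 136 mm); grows as pushed in, 0.010 m with the head fully home. 4 N at first touch (just as the pins enter the slots), 7 N when locked, 10 N fully home. The head's weight does not push it in; the head can turn only when it is pushed in 8 mm or more.
- charger: White desk charger, fixed to the table, 108 mm (x) by 86 mm (y), 55 mm tall; origin at the centre of its underside; status window on the top at the -x end. One well in the middle, 32 (x) x 26 (y) mm, 48 mm deep, open at the top, in which the handle stands: the handle's axes are parallel to the charger's.
- focus_rod: Bystander: focusing test rod standing on its round foot, 26 mm foot, 83 mm tall; origin at its underside.
- prism_case: Bystander: low round screw case, diameter 41 mm, 25 mm tall; origin at its underside.
- strips: Bystander: small upright carton, 26 x 62 mm, 78 mm tall; origin at its underside.
There are look-alikes about, which are no part of the job. What is shaped like the handle but green or pink is not meant.

How it is judged:
On the way, in this order (a step that is already met when the one before it is completed fails the run):
1. the head is pushed down over the pins against the spring, its slots on the pins, the handle standing in the charger (value of joint contact_pin above 0.007 m and distance between head and handle_mount below 0.009 m and angle between the x axis of head and the y axis of handle, either way round below 0.45 rad and z of handle in the frame of charger below 0.025 m), for 0.1 s.
2. the head is turned a quarter turn and sprung up into its locked place, the handle still in the charger (distance between head and handle_mount below 0.004 m and z of head in the frame of handle above 0.11 m and angle between the x axis of head and the x axis of handle, either way round below 0.4 rad and z of handle in the frame of charger below 0.045 m), for 0.1 s.
At the end, for the whole second after the job is handed in: Gripper still holds the head; head locked on the handle (within 4 mm of its locked place and not over 1.5 mm below it, within 0.4 rad of the locked direction, straight within 0.15); handle hangs upright (0.3 rad), at rest, underside over 75 mm above the table, touching neither charger nor gripper (distance between head and handle_mount below 0.004 m and z of head in the frame of handle above 0.11 m and angle between the x axis of head and the x axis of handle, either way round below 0.4 rad and angle between the z axis of head and the z axis of handle, either way round below 0.15 rad and height (world z) of handle above 0.075 m and angle between handle's own z axis and vertical below 0.3 rad and contact force between the fingers and head above 1 N and contact force between handle and charger below 0.1 N and contact force between handle and the arm below 0.5 N and linear speed of handle below 0.05 m/s); the arm keeps its last pose, push and grip.
It fails at once if a bystander (test rod, prism case or strips box) is pushed away by more than 25 mm or tipped over (distance of any of focus_rod, prism_case, strips from where it was at the start of the episode above 0.025 m or angle between focus_rod's own z axis and vertical above 0.6 rad).
It also fails if it takes over 48 s, if anything falls off the work surface, if the arm or the gripper's body presses on something with over 40 N, if the wrist force passes 120 N, or if a joint passes its speed limit or range.

### The arm

A 6-joint arm with a two-finger parallel gripper is mounted at the origin on a cart in front of the work surface, level with it; the furniture and walls round the work are solid. World frame = base frame: x ahead of the robot, y to its left, z up, the work surface at z = 0. Lengths are in m, angles in rad, forces in N, time in s.
With the tool pointing down it reaches from about 0.3 to 1 m from the base axis. Payload 5.1 kg.
Tool frame: the origin (TCP) lies midway between the tips of the shut fingers; the grasp point (between the pads) lies 19 mm behind it; z points along the fingers, y is the line along which they close (so a half turn about z gives the same grasp; the last joint's range is limited). The gripper opens to 95 mm and grips with 3 to 60 N. Pads are 20 mm wide; open, the fingers measure 119 mm over their backs; the gripper's body (75 mm by 180 mm) begins 59 mm behind the grasp point.
Start: joints at [-1.293, 0.124, 1.65, -0, 1.367, -0.083], TCP at [0.229, -0.608, 0.215] pointing down, gripper open.
Joint ranges: [-2.61, 2.61], [-1.02, 2.33], [0.03, 2.71], [-1.35, 4.49], [0.32, 2.68], [-2.91, 2.91]. Speed limits (rad/s): [2.57, 2.57, 3.14, 3.14, 3.14, 3.14].

### API

Orientations are given as [roll, pitch, yaw] about the fixed x, y, z axes, in that order (R = Rz(yaw) Ry(pitch) Rx(roll)).
In Python, from rig import r gives the robot as it stands.
- The arm moves only by the tool servo_tool, never from a script. Its arguments are lists of equal length, an entry for each row: "xyz": the shift along the tool's x, y, z in units of 40 mm (1.0 is 40 mm), a list of three; "dr": the turn, a rotation vector about the tool's x, y, z in units of 6 degrees (1.0 is 6 degrees), a list of three; "hand": the gripper's target within -1 to 1 (fully open at 1, half-way at 0, shut at -1). A call has 1 to 12 rows; each row is the pose to reach, as a shift and turn from the pose commanded when the call began, along the tool's axes at that moment; what a row does not reach only later rows make up. A row lasts 1/8 s, in which the tool goes at most 62.5 mm and 10.7 degrees, less where a joint would pass 70% of its speed; a pose out of reach is approached as far as the arm can. A call with a gripper value outside its range is refused whole. The fingers move at their own pace and stop on an object; the grip force is fixed at half the most. Time passes only in rows, so rows that repeat a pose let the fingers close. It gives the time, the measured TCP pose, the force, the opening and the grip force at its end, in the units of the state.
- r.sense(): the state, without advancing time (a new reading comes with each control period).
- r.camera(name): name is "scene" or "side" or "wrist"; returns a dict with "image" (480x640x3 uint8, red, green, blue), "depth" (480x640 float32, m along the optical axis (not along the pixel's ray), 0 where there is no reading), "camera_matrix" (3x3 intrinsics, pixels), "R" (3x3) and "t" (3): a world point X has camera coordinates R X + t. Camera axes: x right, y down, z forward; pixel columns grow to the right and rows downward; lengths in m; the calibration is good to about 2 mm. The wrist camera is an equidistant fisheye: a pixel r from the principal point sees the ray r / f radians off the axis. A picture is of the moment at which its call begins.
- r.finish_job(): hands the job in; it is judged then, once.
The state is a dict: "clock": time; "qpos": joint angles; "qvel": joint speeds; "joint_efforts": joint torques, N m; "tool_pos": TCP position; "tool_rot": TCP orientation; "wrist_force": force on the tool from outside, world axes, zero at the start; "torque": the same for the moment, N m; "opening": opening from 0.0 (shut) to 1.0 (fully open); "grasp_force": force on a finger pad.
Only numpy, scipy, OpenCV 4.12 (cv2) and the standard library are available. Lean on these libraries where they do the work, as an engineer would, in place of code of your own. Each camera call takes 0.05 s, during which the arm holds its last target. There are 200 camera calls.

## Working session

There is one attempt and no reset: what is moved stays moved. The work goes in short steps, Python scripts to look and compute and a tool call to move; the robot and the scene stay as the last step left them, time stands still between calls to the robot, and variables do not carry over. Pictures are saved under pics/ and viewed, at most 12 in all, crops included, and the job is handed in when it is done.

Besides the shell and the picture viewer there is one more tool, called after "Call:" as name(argument=value, ...), one argument or row to a line, values as JSON. servo_tool: Moves the arm, as the interface text tells. Its arguments: {"type":"object","properties":{"xyz":{"type":"array","items":{"type":"array","items":{"type":"number"}}},"dr":{"type":"array","items":{"type":"array","items":{"type":"number"}}},"hand":{"type":"array","items":{"type":"number"}}},"required":["xyz","dr","hand"]}

```bash
mkdir -p pics; ls; python3 - <<'E'
from rig import r
import cv2,numpy as np
s=r.sense();print(s)
a=[]
for n in ("scene","side"):
    c=r.camera(n);np.savez(f"pics/{n}0.npz",**c)
    cv2.imwrite(f"pics/{n}0.png",c["image"][:,:,::-1])
    print(n,c["camera_matrix"].tolist(),c["R"].tolist(),c["t"].tolist(),(c["depth"]>0).mean())
E
```

```text
pics
{'clock': 0.0, 'qpos': array([-1.29257619e+00,  1.24476001e-01,  1.65167156e+00, -6.72219126e-06,
        1.36746163e+00, -8.25786366e-02]), 'qvel': array([ 0.00174079,  0.00049568, -0.00159724,  0.00069397,  0.00067582,
        0.00135836]), 'joint_efforts': array([ 3.32584226e-03, -4.17596734e+01, -3.59932172e+01,  7.75856199e-02,
        4.91821545e-02, -1.70412127e-04]), 'tool_pos': array([ 0.22927359, -0.60754495,  0.21340731]), 'tool_rot': array([-3.13958245e+00, -1.59774945e-04,  3.60799982e-01]), 'wrist_force': array([0.57399176, 0.89701745, 0.51585775]), 'torque': array([ 0.02124659, -0.0233994 ,  0.00776852]), 'grasp_force': 0.0, 'opening': 0.99939480938566}
scene [[580.5131017282572, 0.0, 308.44910463933263], [0.0, 580.5131017282572, 241.7382527051736], [0.0, 0.0, 1.0]] [[-0.9544287713329089, -0.29836305659546175, -0.006723608478133522], [-0.17431233768802537, 0.5756088140191433, -0.7989303487496334], [0.24224146916184638, -0.7613501032261625, -0.6013859750075834]] [0.542844387502983, 0.19992820731168562, 0.7496668052277088] 0.9962727864583333
side [[457.62701497276197, 0.0, 321.8671197666827], [0.0, 457.62701497276197, 241.80809555681202], [0.0, 0.0, 1.0]] [[-0.9957958390295667, -0.08930705609066716, 0.02036901332465633], [-0.06309774786299455, 0.5075681864273116, -0.8592980916663949], [0.0664027197185444, -0.8569707030344202, -0.5110693621756955]] [0.578054229321677, 0.1366902106749282, 0.8455510112068269] 0.995986328125
```

View pics/scene0.png

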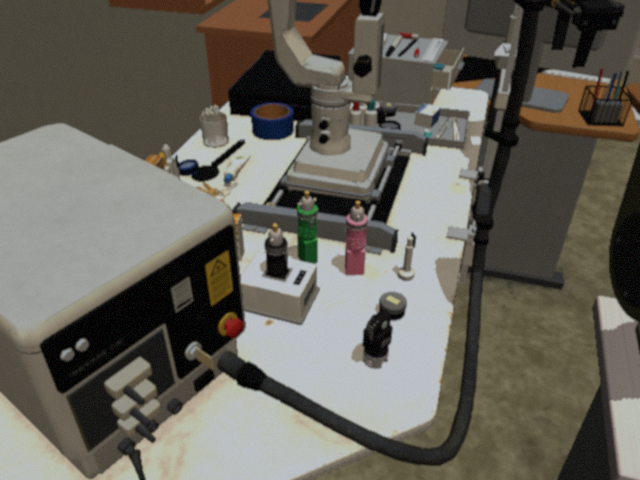

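View pics/side0.png

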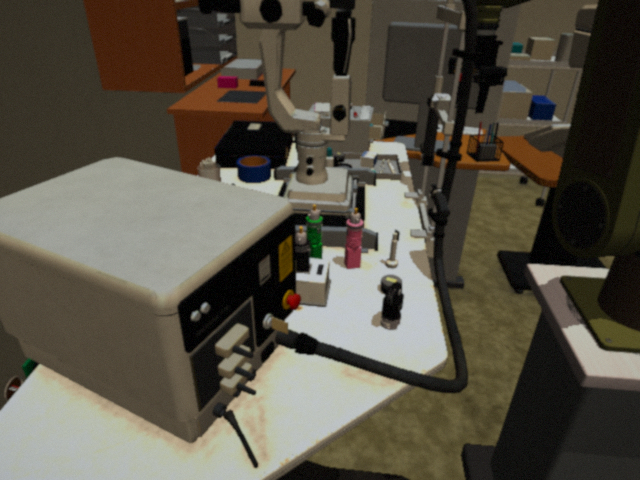

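The scene view shows the black handle in the white charger (275,265), the head (378,335) with what is probably the prism case behind it (392,303), green and pink look-alikes, the test rod (407,260), and the strips box half hidden at (237,235). The big machine stands to the left. Next I measure with depth and take a close crop.

```bash
cat > h.py <<'E'
import numpy as np,cv2
def load(n):
    return dict(np.load(f"pics/{n}.npz"))
def world(c):
    K=c["camera_matrix"];v,u=np.mgrid[:480,:640];d=c["depth"]
    P=np.stack([(u-K[0,2])/K[0,0]*d,(v-K[1,2])/K[1,1]*d,d],-1)
    return (P-c["t"])@c["R"]
def ray_plane(c,u,v,z):
    K=c["camera_matrix"];d=c["R"].T@np.array([(u-K[0,2])/K[0,0],(v-K[1,2])/K[1,1],1]);o=-c["R"].T@c["t"]
    return o+d*(z-o[2])/d[2]
E
python3 - <<'E'
from h import *
for n,(x0,y0,x1,y1) in (("scene0",(220,180,430,380)),):
    c=load(n);P=world(c)
    im=c["image"][y0:y1,x0:x1,::-1]
    cv2.imwrite("pics/crop1.png",cv2.resize(np.ascontiguousarray(np.clip(im.astype(float)*1.6,0,255).astype(np.uint8)),(798,760))[:600] if 0 else cv2.resize(np.clip(im.astype(float)*1.6,0,255).astype(np.uint8),(630,600)))
for n in("scene0","side0"):
    c=load(n);P=world(c)
    for (u,v) in ([(378,335),(392,303),(376,358),(407,260),(407,240),(275,232),(275,265),(356,210),(307,200),(237,235),(237,220),(260,280),(300,278),(232,325),(240,380),(220,200),(250,370)] if n=="scene0" else [(392,300),(388,284),(390,322),(393,240),(300,235),(316,270),(293,300),(280,330),(310,345)]):
        print(n,u,v,P[v,u].round(3))
    # height map blobs on top
    m=(P[...,2]>0.04)&(P[...,2]<0.2)&(P[...,0]>0.2)&(P[...,0]<0.9)&(P[...,1]>-0.6)&(P[...,1]<0.6)
    k,l,st,ce=cv2.connectedComponentsWithStats(m.astype(np.uint8))
    for i in range(1,k):
        if st[i,4]>60:
            Q=P[l==i];print(n,st[i],Q.min(0).round(3),Q.max(0).round(3),np.median(Q,0).round(3))
E
```

```text
scene0 378 335 [0.446 0.088 0.066]
scene0 392 303 [ 0.445 -0.019  0.026]
scene0 376 358 [0.446 0.089 0.022]
scene0 407 260 [ 0.44  -0.112  0.037]
scene0 407 240 [ 0.444 -0.114  0.074]
scene0 275 232 [ 0.618 -0.002  0.131]
scene0 275 265 [0.615 0.011 0.082]
scene0 356 210 [ 0.523 -0.097  0.126]
scene0 307 200 [ 0.603 -0.105  0.124]
scene0 237 235 [ 0.714 -0.074  0.055]
scene0 237 220 [ 0.714 -0.081  0.08 ]
scene0 260 280 [0.637 0.019 0.054]
scene0 300 278 [ 0.582 -0.001  0.056]
scene0 232 325 [0.604 0.183 0.129]
scene0 240 380 [0.597 0.193 0.044]
scene0 220 200 [0.63  0.129 0.264]
scene0 250 370 [0.587 0.182 0.054]
scene0 [483  85  15  52 282] [ 0.341 -0.472  0.098] [ 0.36  -0.251  0.2  ] [ 0.352 -0.459  0.149]
scene0 [ 253   91  171  167 9854] [ 0.478 -0.6    0.04 ] [ 0.746 -0.086  0.2  ] [ 0.602 -0.289  0.085]
scene0 [251 103  43  23 574] [ 0.779 -0.6    0.04 ] [ 0.878 -0.496  0.054] [ 0.827 -0.539  0.049]
scene0 [ 471  138   41  100 2062] [ 0.315 -0.47   0.04 ] [ 0.36  -0.147  0.2  ] [ 0.337 -0.226  0.124]
scene0 [233 214  10  29 179] [ 0.711 -0.101  0.04 ] [ 0.728 -0.072  0.081] [
[... 681 characters left out ...]
e0 310 345 [0.582 0.192 0.047]
side0 [419 127  19  59 568] [ 0.328 -0.571  0.04 ] [ 0.364 -0.449  0.2  ] [ 0.348 -0.457  0.135]
side0 [   39   133   336   300 26639] [ 0.482 -0.55   0.04 ] [0.9   0.368 0.2  ] [0.674 0.304 0.124]
side0 [236 155  34  16 359] [ 0.785 -0.596  0.04 ] [ 0.883 -0.495  0.055] [ 0.834 -0.531  0.049]
side0 [ 427  157   30   75 1184] [ 0.321 -0.269  0.04 ] [ 0.364 -0.145  0.2  ] [ 0.344 -0.225  0.125]
side0 [390 229   9  23 128] [ 0.435 -0.122  0.04 ] [ 0.45  -0.106  0.085] [ 0.443 -0.111  0.065]
side0 [382 282  22  32 497] [0.436 0.06  0.041] [0.471 0.097 0.085] [0.454 0.086 0.065]
side0 [223 409  12  13  78] [0.665 0.317 0.04 ] [0.681 0.333 0.045] [0.673 0.325 0.042]
```

View pics/crop1.png

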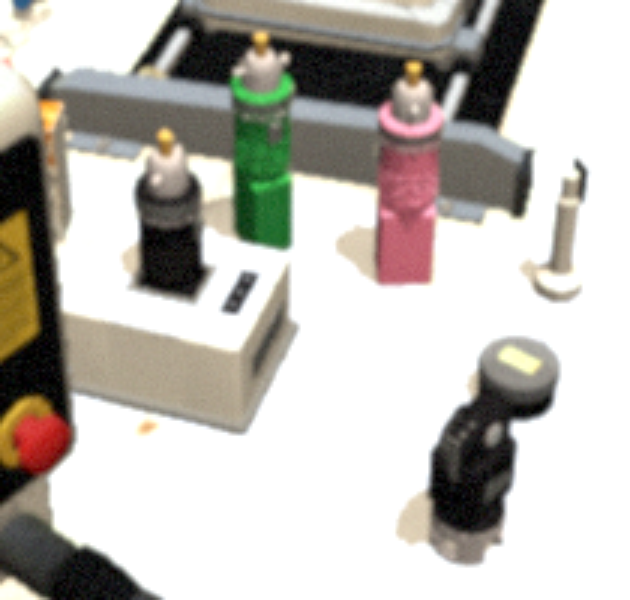

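```bash
python3 - <<'E'
from h import *
c=load("scene0");P=world(c)
for u,v in [(250,375),(300,400),(350,425),(400,448),(440,450),(465,400),(470,350),(478,250),(482,200),(492,170),(505,110),(515,60),(530,10),(590,15),(560,40),(620,230)]: print(u,v,P[v,u].round(3))
Q=P[(P[...,1]>0)&(P[...,0]>.5)&(P[...,2]>0.25)&(P[...,0]<1.2)];print(Q.min(0),Q.max(0))
# charger: top plane pixels
for n in("scene0","side0"):
    c=load(n);P=world(c);g=c["image"].astype(int)
    m=(abs(P[...,2]-.055)<.004)&(abs(P[...,0]-.6)<.09)&(abs(P[...,1])<.08)
    Q=P[m][:,:2].astype(np.float32);print(n,len(Q),Q.min(0),Q.max(0),cv2.minAreaRect(Q))
    # handle parts
    for lo,hi in((.07,.095),(.10,.113),(.115,.128),(.135,.145)):
        m=(P[...,2]>lo)&(P[...,2]<hi)&(np.hypot(P[...,0]-.618,P[...,1])<.035)
        print(lo,m.sum(),P[m].min(0).round(4),P[m].max(0).round(4),P[m].mean(0).round(4))
    # head parts by height
    for lo,hi in((.004,.02),(.03,.06),(.066,.09)):
        m=(P[...,2]>lo)&(P[...,2]<hi)&(np.hypot(P[...,0]-.45,P[...,1]-.08)<.035)
        print("head",lo,m.sum(),P[m].min(0).round(4),P[m].max(0).round(4),P[m].mean(0).round(4))
    m=(P[...,2]>.018)&(P[...,2]<.035)&(np.hypot(P[...,0]-.45,P[...,1]+.02)<.035)
    print("case",P[m].min(0).round(4),P[m].max(0).round(4))
E
```

```text
250 375 [0.586 0.187 0.051]
300 400 [0.518 0.197 0.04 ]
350 425 [0.453 0.207 0.031]
400 448 [0.392 0.208 0.013]
440 450 [ 0.345  0.177 -0.016]
465 400 [ 0.321  0.062 -0.052]
470 350 [ 0.321 -0.042 -0.059]
478 250 [ 0.333 -0.202  0.014]
482 200 [ 0.344 -0.183  0.124]
492 170 [ 0.336 -0.234  0.15 ]
505 110 [ 0.336 -0.236  0.251]
515 60 [ 0.332 -0.337  0.292]
530 10 [ 0.332 -0.204  0.402]
590 15 [ 0.218 -0.52   0.32 ]
560 40 [ 0.242 -0.656  0.233]
620 230 [0.197 0.007 0.229]
[0.60759727 0.01020127 0.25000292] [0.96539447 0.36466521 0.26951777]
scene0 1915 [ 0.5672432  -0.04450169] [0.6683531  0.03804717] ((0.6186933517456055, -0.0030033551156520844), (0.08047971874475479, 0.100497305393219), 87.89530181884766)
0.07 288 [ 0.6018 -0.0126  0.0701] [0.6331 0.0144 0.095 ] [0.6145 0.0068 0.0828]
0.1 188 [ 0.6021 -0.0141  0.1001] [0.6347 0.0148 0.113 ] [0.6148 0.0063 0.1079]
0.115 128 [ 0.6042 -0.0189  0.1151] [0.6293 0.0133 0.128 ] [0.6163 0.0028 0.122 ]
0.135 33 [ 0.615  -0.007   0.1354] [0.6208 0.002  0.1443] [ 0.618  -0.0024  0.1404]
head 0.004 170 [0.4184 0.0689 0.0041] [0.4774 0.0929 0.0
[... 370 characters left out ...]
0097837448, 0.05629262700676918), 87.88713073730469)
0.07 156 [6.057e-01 3.000e-04 7.020e-02] [0.6306 0.0163 0.0949] [0.6177 0.0104 0.0831]
0.1 94 [ 0.6061 -0.0075  0.1004] [0.6301 0.0165 0.113 ] [0.6175 0.0106 0.1074]
0.115 82 [ 0.6078 -0.0045  0.1152] [0.632  0.0143 0.1278] [0.6212 0.0064 0.1213]
0.135 22 [ 0.619  -0.0035  0.1357] [0.6245 0.0032 0.1444] [ 6.216e-01 -2.000e-04  1.404e-01]
head 0.004 125 [0.437  0.0724 0.004 ] [0.4708 0.1058 0.0199] [0.4553 0.0858 0.0114]
head 0.03 252 [0.4356 0.0679 0.0304] [0.4716 0.0947 0.0599] [0.4549 0.0867 0.0458]
head 0.066 236 [0.4404 0.0596 0.0666] [0.4682 0.0969 0.0855] [0.4551 0.0821 0.0779]
case [ 0.4295 -0.0456  0.018 ] [ 0.4698 -0.0052  0.0286]
```

```bash
python3 - <<'E'
from h import *
c=load("side0");im=c["image"][0:280,380:640,::-1]
cv2.imwrite("pics/crop2.png",cv2.resize(np.clip(im.astype(float)*2,0,255).astype(np.uint8),(557,600)))
for n in("scene0","side0"):
    P=world(load(n))
    for z in np.arange(-.05,.75,.05):
        m=(abs(P[...,2]-z)<.01)&(P[...,0]>.05)&(P[...,0]<.8)&(P[...,1]>-.75)&(P[...,1]<.1)&((P[...,0]<.41)|(P[...,2]>.16))
        k,l,st,ce=cv2.connectedComponentsWithStats(m.astype(np.uint8))
        print(n,round(z,2),[(P[l==i].min(0)[:2].round(2).tolist(),P[l==i].max(0)[:2].round(2).tolist()) for i in range(1,k) if st[i,4]>25])
E
```

```text
scene0 -0.05 [([0.34, -0.24], [0.35, -0.23]), ([0.31, -0.16], [0.34, 0.1])]
scene0 0.0 [([0.4, -0.75], [0.41, -0.62]), ([0.34, -0.75], [0.41, 0.1]), ([0.32, -0.21], [0.34, -0.19]), ([0.1, -0.16], [0.15, 0.1])]
scene0 0.05 [([0.34, -0.47], [0.35, -0.46]), ([0.32, -0.22], [0.34, -0.2])]
scene0 0.1 [([0.32, -0.23], [0.33, -0.22]), ([0.33, -0.16], [0.35, -0.15])]
scene0 0.15 [([0.34, -0.47], [0.36, -0.45]), ([0.32, -0.25], [0.35, -0.22])]
scene0 0.2 [([0.35, -0.47], [0.36, -0.45]), ([0.55, -0.36], [0.7, -0.32]), ([0.31, -0.26], [0.36, -0.22]), ([0.18, -0.01], [0.2, 0.08])]
scene0 0.25 [([0.23, -0.66], [0.26, -0.64]), ([0.2, -0.56], [0.22, -0.55]), ([0.62, -0.39], [0.74, -0.33]), ([0.55, -0.37], [0.59, -0.31]), ([0.32, -0.25], [0.35, -0.22]), ([0.7, 0.05], [0.8, 0.09]), ([0.19, -0.02], [0.2, 0.05])]
scene0 0.3 [([0.17, -0.67], [0.29, -0.52]), ([0.7, -0.39], [0.74, -0.33]), ([0.34, -0.47], [0.35, -0.46]), ([0.55, -0.37], [0.59, -0.33]), ([0.34, -0.4], [0.37, -0.33]), ([0.34, -0.25], [0.35, -0.25]), ([0.32, -0.23], [0.34, -0.22]), ([0.2, -0.02], [0.2, 0.01])]
scene0 0.35 [([0.71, -0.38], [0
[... 1260 characters left out ...]
1])]
side0 0.35 [([0.19, -0.58], [0.25, -0.55]), ([0.71, -0.38], [0.75, -0.33]), ([0.34, -0.47], [0.35, -0.46]), ([0.56, -0.36], [0.59, -0.33]), ([0.32, -0.26], [0.35, -0.21]), ([0.16, -0.02], [0.21, 0.1])]
side0 0.4 [([0.19, -0.61], [0.25, -0.55]), ([0.71, -0.38], [0.76, -0.33]), ([0.34, -0.47], [0.35, -0.46]), ([0.56, -0.36], [0.6, -0.32]), ([0.32, -0.26], [0.36, -0.2]), ([0.18, -0.03], [0.21, 0.09])]
side0 0.45 [([0.61, -0.46], [0.8, -0.3]), ([0.2, -0.6], [0.26, -0.57]), ([0.55, -0.37], [0.6, -0.32]), ([0.33, -0.47], [0.39, -0.21]), ([0.18, -0.03], [0.21, 0.07])]
side0 0.5 [([0.34, -0.23], [0.36, -0.21]), ([0.19, -0.04], [0.21, 0.04])]
side0 0.55 []
side0 0.6 []
side0 0.65 []
side0 0.7 []
```

View pics/crop2.png

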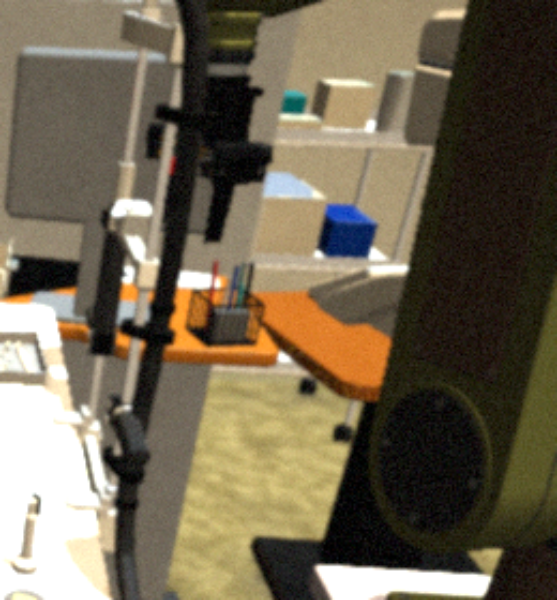

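The side crop shows a chin-rest frame with posts and a hose around (0.34,-0.22) and (0.34,-0.46), well above z=0.5. The arm therefore has to retract and pass inside them. Next I map the machine and get the head and charger yaw.

```bash
python3 - <<'E'
from h import *
for n in("scene0","side0"):
    c=load(n);P=world(c)
    m=(P[...,0]>.5)&(P[...,0]<1.3)&(P[...,1]>-.2)&(P[...,1]<.6)
    for lo,hi in((.1,.2),(.2,.26),(.26,.4)):
        Q=P[m&(P[...,2]>lo)&(P[...,2]<hi)];
        print(n,lo,len(Q),Q[:,2].max().round(3))
        for x in np.arange(.58,1.0,.04):
            q=Q[(abs(Q[:,0]-x)<.02)&(np.hypot(Q[:,0]-.618,Q[:,1])>.03)]
            if len(q)>10: print("   x%.2f y %.3f..%.3f n%d"%(x,*np.percentile(q[:,1],[1,99]),len(q)),end="")
        print()
    g=c["image"]
    # head yaw: side faces of block
    m=(P[...,2]>.03)&(P[...,2]<.06)&(np.hypot(P[...,0]-.45,P[...,1]-.08)<.03)
    print(np.array2string(P[m][::25][:, :2].round(3).T,max_line_width=200))
    m=(P[...,2]>.078)&(P[...,2]<.09)&(np.hypot(P[...,0]-.45,P[...,1]-.08)<.04)
    Q=P[m][:,:2].astype(np.float32);print("top",len(Q),cv2.minAreaRect(Q))
E
```

```text
scene0 0.1 18040 0.2
   x0.58 y -0.119..0.183 n225   x0.62 y -0.107..0.330 n4671   x0.66 y 0.233..0.330 n6570   x0.70 y 0.324..0.365 n4147   x0.74 y 0.347..0.363 n856   x0.78 y 0.331..0.347 n587   x0.82 y 0.321..0.331 n113
scene0 0.2 13380 0.26
   x0.62 y 0.137..0.233 n3447   x0.66 y 0.222..0.333 n5614   x0.70 y 0.315..0.365 n3619   x0.74 y 0.069..0.363 n620   x0.78 y 0.049..0.347 n48   x0.82 y 0.036..0.049 n32
scene0 0.26 28782 0.27
   x0.62 y 0.127..0.206 n769   x0.66 y 0.115..0.300 n3472   x0.70 y 0.103..0.356 n6368   x0.74 y 0.086..0.353 n6017   x0.78 y 0.069..0.313 n4372   x0.82 y 0.052..0.265 n3162   x0.86 y 0.034..0.218 n2278   x0.90 y 0.017..0.173 n1517   x0.94 y 0.015..0.128 n811   x0.98 y 0.072..0.088 n16
[[0.433 0.434 0.44  0.436 0.439 0.441 0.444 0.446 0.452 0.456 0.459 0.459 0.455 0.447 0.437 0.441]
 [0.062 0.072 0.083 0.074 0.08  0.084 0.089 0.091 0.089 0.088 0.086 0.086 0.09  0.089 0.077 0.084]]
top 252 ((0.450557678937912, 0.07349984347820282), (0.038179490715265274, 0.021130777895450592), 52.60112762451172)
side0 0.1 18540 0.2
   x0.58 y -0.116..0.175 n39   x0.62 y -
[... 451 characters left out ...]
82 y 0.317..0.335 n1113   x0.86 y 0.301..0.318 n1020   x0.90 y 0.284..0.302 n925   x0.94 y 0.270..0.286 n705   x0.98 y 0.266..0.271 n35
side0 0.26 24261 0.269
   x0.62 y 0.130..0.201 n304   x0.66 y 0.119..0.298 n1749   x0.70 y 0.107..0.359 n3556   x0.74 y 0.092..0.358 n3754   x0.78 y 0.075..0.342 n3378   x0.82 y 0.059..0.325 n3087   x0.86 y 0.043..0.309 n2828   x0.90 y 0.027..0.293 n2566   x0.94 y 0.025..0.278 n2119   x0.98 y 0.081..0.239 n893
[[0.436 0.468 0.447 0.471 0.463 0.454 0.445 0.468 0.457 0.463 0.448]
 [0.068 0.086 0.09  0.082 0.088 0.09  0.088 0.084 0.091 0.089 0.091]]
top 138 ((0.4541681110858917, 0.076705202460289), (0.03615972399711609, 0.020724544301629066), 76.70623016357422)
```

```bash
cat >> h.py <<'E'
def rows(b,wps):
    """b, wps: (x,y,z,yaw) world, tool straight down"""
    c,s=np.cos(b[3]),np.sin(b[3]);X=[];D=[]
    for w in wps:
        dx,dy,dz=np.array(w[:3])-b[:3]
        X.append([round(v/.04,2)+0. for v in (c*dx+s*dy, s*dx-c*dy, -dz)])
        D.append([0,0,round(-np.degrees(w[3]-b[3])/6,2)])
    print("xyz",X);print("dr",D)
def here():
    from rig import r
    s=r.sense();R=cv2.Rodrigues(np.zeros(3))[0]
    return np.r_[s["tool_pos"],s["tool_rot"][2]],s
E
python3 - <<'E'
from h import *
b,s=here()
A=np.radians
p=lambda a,r,z,y:(r*np.cos(A(a)),r*np.sin(A(a)),z,y)
y1=A(-69.3+180)
rows(b,[p(-69.3,.65-.35*min(1,(i+1)/7),.213+.04*min(1,(i+1)/7),b[3]+(y1-b[3])*min(1,(i+1)/9)) for i in range(10)])
b=p(-69.3,.30,.253,y1)
rows(b,[p(a,.30,.253,A(a+180)) for a in list(np.linspace(-69.3,5,10)[1:])+[5]])
E
```

```text
xyz [[np.float64(0.01), np.float64(-1.24), np.float64(-0.13)], [np.float64(0.01), np.float64(-2.49), np.float64(-0.27)], [np.float64(0.01), np.float64(-3.74), np.float64(-0.42)], [np.float64(0.0), np.float64(-4.99), np.float64(-0.56)], [np.float64(0.0), np.float64(-6.24), np.float64(-0.7)], [np.float64(0.0), np.float64(-7.49), np.float64(-0.84)], [np.float64(0.0), np.float64(-8.74), np.float64(-0.99)], [np.float64(0.0), np.float64(-8.74), np.float64(-0.99)], [np.float64(0.0), np.float64(-8.74), np.float64(-0.99)], [np.float64(0.0), np.float64(-8.74), np.float64(-0.99)]]
dr [[0, 0, np.float64(-1.67)], [0, 0, np.float64(-3.33)], [0, 0, np.float64(-5.0)], [0, 0, np.float64(-6.67)], [0, 0, np.float64(-8.34)], [0, 0, np.float64(-10.0)], [0, 0, np.float64(-11.67)], [0, 0, np.float64(-13.34)], [0, 0, np.float64(-15.0)], [0, 0, np.float64(-15.0)]]
xyz [[np.float64(0.08), np.float64(1.08), np.float64(0.0)], [np.float64(0.31), np.float64(2.13), np.float64(0.0)], [np.float64(0.69), np.float64(3.14), np.float64(0.0)], [np.float64(1.21), np.float64(4.09), np.float64(0.0)], [np.float64(1.86), np.float64(4.95), np.float64(0.0)], [np.float64(2.63), np.float64(5.71), np.float64(0.0)], [np.float64(3.5), np.float64(6.35), np.float64(0.0)], [np.float64(4.45), np.float64(6.85), np.float64(0.0)], [np.float64(5.47), np.float64(7.22), np.float64(0.0)], [np.float64(5.47), np.float64(7.22), np.float64(0.0)]]
dr [[0, 0, np.float64(-1.38)], [0, 0, np.float64(-2.75)], [0, 0, np.float64(-4.13)], [0, 0, np.float64(-5.5)], [0, 0, np.float64(-6.88)], [0, 0, np.float64(-8.26)], [0, 0, np.float64(-9.63)], [0, 0, np.float64(-11.01)], [0, 0, np.float64(-12.38)], [0, 0, np.float64(-12.38)]]
```

Call:
servo_tool(
  xyz=[
    [0,-1.25,-0.14],
    [0,-2.5,-0.28],
    [0,-3.75,-0.42],
    [0,-5.0,-0.56],
    [0,-6.25,-0.7],
    [0,-7.5,-0.84],
    [0,-8.75,-1.0],
    [0,-8.75,-1.0],
    [0,-8.75,-1.0],
    [0,-8.75,-1.0],
  ],
  dr=[
    [0,0,-1.67],
    [0,0,-3.33],
    [0,0,-5],
    [0,0,-6.67],
    [0,0,-8.33],
    [0,0,-10],
    [0,0,-11.67],
    [0,0,-13.33],
    [0,0,-15],
    [0,0,-15],
  ],
  hand=[1,1,1,1,1,1,1,1,1,1],
)

```text
clock: 1.35
tool_pos: [0.1058, -0.2804, 0.2544]
tool_rot: [3.142, 0.0, 1.929]
wrist_force: [0.2, -0.4, -0.6]
opening: 1.0
grasp_force: 0.0
```

Call:
servo_tool(
  xyz=[
    [0.08,1.08,0],
    [0.31,2.13,0],
    [0.69,3.14,0],
    [1.21,4.09,0],
    [1.86,4.95,0],
    [2.63,5.71,0],
    [3.5,6.35,0],
    [4.45,6.85,0],
    [5.47,7.22,0],
    [5.47,7.22,0],
  ],
  dr=[
    [0,0,-1.38],
    [0,0,-2.75],
    [0,0,-4.13],
    [0,0,-5.5],
    [0,0,-6.88],
    [0,0,-8.26],
    [0,0,-9.63],
    [0,0,-11],
    [0,0,-12.4],
    [0,0,-12.4],
  ],
  hand=[1,1,1,1,1,1,1,1,1,1],
)

```text
clock: 2.6
tool_pos: [0.2986, 0.0283, 0.2543]
tool_rot: [3.141, -0.001, -3.048]
wrist_force: [-0.5, 0.1, 0.5]
opening: 0.998
grasp_force: 0.0
```

```bash
python3 - <<'E'
from h import *
b,s=here();print(b,s["qpos"].round(3),s["wrist_force"])
from rig import r
c=r.camera("wrist");np.savez("pics/wrist0.npz",**c);cv2.imwrite("pics/wrist0.png",c["image"][:,:,::-1])
print(c["camera_matrix"].tolist(),(-c["R"].T@c["t"]),c["R"])
E
```

```text
[ 0.29857967  0.0282674   0.2543414  -3.04844314] [-0.086 -0.783  2.281  0.     1.645 -1.749] [-0.47181709  0.08946373  0.45239597]
[[371.64829954431775, 0.0, 320.78084198994196], [0.0, 371.64829954431775, 244.17029438016502], [0.0, 0.0, 1.0]] [0.21618911 0.02016203 0.42490959] [[-0.09421512  0.99555039  0.00171296]
 [ 0.95212623  0.08960272  0.29227897]
 [ 0.29082496  0.02916805 -0.95633157]]
```

View pics/wrist0.png

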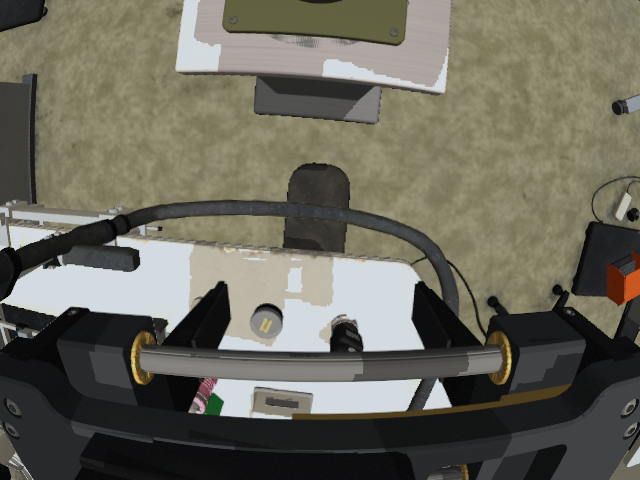

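The wrist view shows the head at (345,335), half behind the gripper rod, the prism case at (267,320) and the charger window at (285,403). I'll move ahead so the head comes into the clear.

```bash
python3 - <<'E'
from h import *
b=np.array([.2986,.0283,.2543,-3.048])
rows(b,[(.2986+.12*k/3,.0283+.042*k/3,.2543-.02*k/3,b[3]) for k in (1,2,3,3)])
E
```

```text
xyz [[np.float64(-1.03), np.float64(0.26), np.float64(0.17)], [np.float64(-2.06), np.float64(0.51), np.float64(0.33)], [np.float64(-3.08), np.float64(0.77), np.float64(0.5)], [np.float64(-3.08), np.float64(0.77), np.float64(0.5)]]
dr [[0, 0, np.float64(-0.0)], [0, 0, np.float64(-0.0)], [0, 0, np.float64(-0.0)], [0, 0, np.float64(-0.0)]]
```

Call:
servo_tool(
  xyz=[
    [-1.03,0.26,0.17],
    [-2.06,0.51,0.33],
    [-3.08,0.77,0.5],
    [-3.08,0.77,0.5],
  ],
  dr=[
    [0,0,0],
    [0,0,0],
    [0,0,0],
    [0,0,0],
  ],
  hand=[1,1,1,1],
)

```text
clock: 3.15
tool_pos: [0.4198, 0.0663, 0.2327]
tool_rot: [-3.142, -0.005, -3.057]
wrist_force: [-1.9, -0.4, -0.9]
opening: 0.999
grasp_force: 0.0
```

```bash
cat >> h.py <<'E'
def fworld(c):
    K=c["camera_matrix"];v,u=np.mgrid[:480,:640];x=(u-K[0,2])/K[0,0];y=(v-K[1,2])/K[1,1]
    th=np.hypot(x,y);k=np.tan(th)/np.maximum(th,1e-9);d=c["depth"]
    P=np.stack([x*k*d,y*k*d,d],-1)
    return (P-c["t"])@c["R"]
E
python3 - <<'E'
from h import *
from rig import r
c=r.camera("wrist");np.savez("pics/wrist1.npz",**c)
P=fworld(c)
m=(np.hypot(P[...,0]-.452,P[...,1]-.077)<.045)&(P[...,2]<.1)&(P[...,2]>-.01)
v,u=np.nonzero(m);print(u.min(),u.max(),v.min(),v.max())
x0,y0=max(int(u.mean())-65,0),max(int(v.mean())-55,0);print(x0,y0)
im=c["image"][y0:y0+110,x0:x0+130,::-1]
cv2.imwrite("pics/crop3.png",cv2.resize(np.clip(im.astype(float)*1.6,0,255).astype(np.uint8),None,fx=5,fy=5,interpolation=cv2.INTER_CUBIC))
for lo,hi in((-.01,.004),(.004,.026),(.028,.058),(.058,.068),(.074,.09)):
    q=m&(P[...,2]>lo)&(P[...,2]<hi);Q=P[q][:,:2].astype(np.float32)
    print(lo,len(Q),P[q].min(0).round(4),P[q].max(0).round(4),cv2.minAreaRect(Q))
b,s=here();print(b)
E
```

```text
288 367 200 276
262 182
-0.01 3236 [ 0.4071  0.0321 -0.0023] [0.4969 0.1218 0.0039] ((0.4518570005893707, 0.07686018198728561), (0.08859328925609589, 0.08944200724363327), 31.849327087402344)
0.004 156 [0.435  0.0561 0.004 ] [0.4502 0.0888 0.026 ] ((0.44169312715530396, 0.0716373547911644), (0.012894555926322937, 0.03303726017475128), 7.286293983459473)
0.028 244 [0.4338 0.0543 0.028 ] [0.4561 0.0926 0.058 ] ((0.4445222318172455, 0.07427956163883209), (0.03842799365520477, 0.019769664853811264), 84.90837860107422)
0.058 271 [0.4345 0.0548 0.058 ] [0.4589 0.0964 0.0679] ((0.4466378092765808, 0.07576878368854523), (0.04178648069500923, 0.023825181648135185), 88.91183471679688)
0.074 786 [0.4386 0.0552 0.074 ] [0.4657 0.0947 0.0838] ((0.4528372287750244, 0.07525143027305603), (0.041712213307619095, 0.021978462114930153), 70.70349884033203)
[ 0.41899658  0.06610424  0.23336537 -3.05714178]
```

View pics/crop3.png

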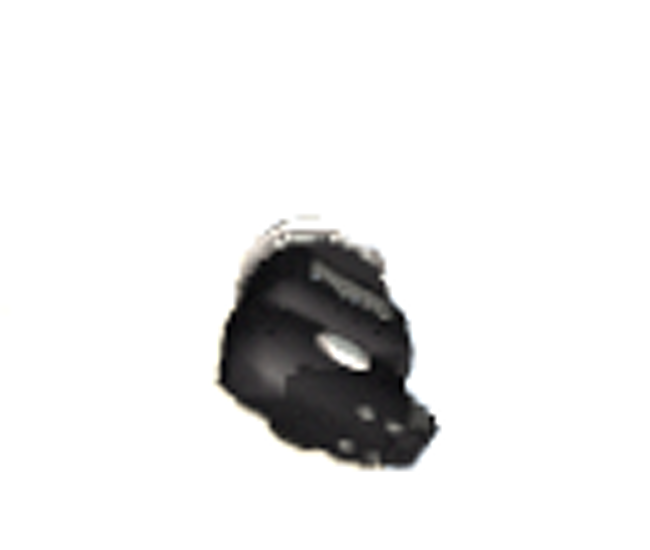

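```bash
python3 - <<'E'
from h import *
c=load("wrist1");P=fworld(c)
for a in((313,262),(390,315),(352,290),(345,350),(317,333),(370,368)): print(a,P[182+a[1]//5,262+a[0]//5].round(4))
rng=np.random.default_rng(0)
def lines(Q,n=3,t=.0012):
    Q=Q.copy()
    for _ in range(n):
        best=None
        for _ in range(600):
            i,j=rng.choice(len(Q),2,False);d=Q[j]-Q[i];L=np.hypot(*d)
            if L<.006: continue
            d/=L;e=abs((Q-Q[i])@np.array([-d[1],d[0]]));k=e<t
            if best is None or k.sum()>best.sum(): best=k
        q=Q[best];m=q.mean(0);d=np.linalg.svd(q-m)[2][0]
        print("  n%d ang %.1f mid %s len %.3f"%(len(q),np.degrees(np.arctan2(d[1],d[0]))%180,m.round(4),np.ptp((q-m)@d)))
        Q=Q[~best]
        if len(Q)<25:break
for n in("wrist1","scene0","side0"):
    c=load(n);P=fworld(c) if n[0]=="w" else world(c)
    m=(np.hypot(P[...,0]-.452,P[...,1]-.077)<.04)
    for lo,hi in((.032,.058),(.066,.078)):
        print(n,lo);lines(P[m&(P[...,2]>lo)&(P[...,2]<hi)][:,:2])
    Q=P[m&(P[...,2]>.0785)&(P[...,2]<.088)][:,:2]
    d=np.linalg.svd(Q-Q.mean(0))[2][0];print("top",len(Q),Q.mean(0),np.degrees(np.arctan2(d[1],d[0]))%180, cv2.minAreaRect(Q.astype(np.float32)))
E
```

```text
(313, 262) [0.4359 0.0711 0.0407]
(390, 315) [0.4447 0.088  0.0454]
(352, 290) [0.4397 0.0794 0.0468]
(345, 350) [0.4425 0.0778 0.0777]
(317, 333) [0.4413 0.0722 0.0706]
(370, 368) [0.4467 0.0831 0.0725]
wrist1 0.032
  n170 ang 64.6 mid [0.4394 0.0783] len 0.031
  n61 ang 151.2 mid [0.441  0.0601] len 0.021
wrist1 0.066
  n107 ang 65.6 mid [0.444  0.0755] len 0.032
  n50 ang 49.8 mid [0.4499 0.0856] len 0.030
  n32 ang 147.8 mid [0.4426 0.0578] len 0.010
top 581 [0.45147686 0.07325935] 64.12272999449142 ((0.45189642906188965, 0.07460912317037582), (0.03799804672598839, 0.020143868401646614), 72.25459289550781)
scene0 0.032
  n161 ang 62.2 mid [0.439 0.08 ] len 0.030
  n144 ang 154.1 mid [0.4561 0.087 ] len 0.023
  n16 ang 0.8 mid [0.4497 0.0892] len 0.019
scene0 0.066
  n85 ang 44.6 mid [0.4498 0.0864] len 0.028
  n44 ang 62.1 mid [0.4422 0.0765] len 0.028
  n27 ang 52.4 mid [0.4518 0.081 ] len 0.043
top 243 [0.45004486 0.07481242] 62.96231022446371 ((0.450306236743927, 0.07305652648210526), (0.038725316524505615, 0.020505739375948906), 75.73577880859375)
side0 0.032
  n122 ang 152.9 mid [0.4607 0.0881] len 0.026
  n69 ang 62.0 mid [0.443  0.0829] len 0.028
  n16 ang 167.2 mid [0.4575 0.0891] len 0.019
side0 0.066
  n44 ang 46.7 mid [0.4528 0.0882] len 0.027
  n21 ang 12.9 mid [0.4616 0.0911] len 0.018
  n15 ang 102.4 mid [0.4649 0.0906] len 0.015
top 127 [0.45425683 0.07769806] 62.119478397745816 ((0.4539278745651245, 0.07610765099525452), (0.034730084240436554, 0.020672548562288284), 78.52153778076172)
```

Head located at about (0.4523, 0.073), with its long (y) axis at 63.5°. The crop shows the flat face and the wheel at lower right. I'll turn the tool to yaw -116.5° above the head.

```bash
python3 - <<'E'
from h import *
b=np.array([.2986+.12,.0283+.042,.2343,np.radians(-174.65)])
t=np.array([.4523,.073,.15,np.radians(-116.5)])
rows(b,[np.r_[b[:3]+(t-b)[:3]*min(1,k/4),b[3]+(t-b)[3]*min(1,k/6)] for k in range(1,9)])
E
```

```text
xyz [[np.float64(-0.21), np.float64(0.0), np.float64(0.53)], [np.float64(-0.42), np.float64(-0.01), np.float64(1.05)], [np.float64(-0.63), np.float64(-0.01), np.float64(1.58)], [np.float64(-0.85), np.float64(-0.01), np.float64(2.11)], [np.float64(-0.85), np.float64(-0.01), np.float64(2.11)], [np.float64(-0.85), np.float64(-0.01), np.float64(2.11)], [np.float64(-0.85), np.float64(-0.01), np.float64(2.11)], [np.float64(-0.85), np.float64(-0.01), np.float64(2.11)]]
dr [[0, 0, np.float64(-1.62)], [0, 0, np.float64(-3.23)], [0, 0, np.float64(-4.85)], [0, 0, np.float64(-6.46)], [0, 0, np.float64(-8.08)], [0, 0, np.float64(-9.69)], [0, 0, np.float64(-9.69)], [0, 0, np.float64(-9.69)]]
```

Call:
servo_tool(
  xyz=[
    [-0.21,0,0.53],
    [-0.42,0,1.05],
    [-0.63,0,1.58],
    [-0.85,0,2.1],
    [-0.85,0,2.1],
    [-0.85,0,2.1],
    [-0.85,0,2.1],
    [-0.85,0,2.1],
  ],
  dr=[
    [0,0,-1.62],
    [0,0,-3.23],
    [0,0,-4.85],
    [0,0,-6.46],
    [0,0,-8.08],
    [0,0,-9.7],
    [0,0,-9.7],
    [0,0,-9.7],
  ],
  hand=[1,1,1,1,1,1,1,1],
)

```text
clock: 4.2
tool_pos: [0.4526, 0.0698, 0.1512]
tool_rot: [-3.141, 0.0, -2.042]
wrist_force: [-0.5, 0.2, -0.2]
opening: 0.998
grasp_force: 0.0
```

```bash
python3 - <<'E'
from h import *
from rig import r
b,s=here();print(b,np.degrees(b[3]),s["tool_rot"],s["qpos"].round(3))
c=r.camera("wrist");np.savez("pics/wrist2.npz",**c);P=fworld(c)
m=(np.hypot(P[...,0]-.452,P[...,1]-.075)<.032)
for lo,hi in((.03,.06),(.0785,.088)):
    Q=P[m&(P[...,2]>lo)&(P[...,2]<hi)][:,:2]
    d=np.linalg.svd(Q-Q.mean(0))[2][0];print(len(Q),Q.mean(0),np.degrees(np.arctan2(d[1],d[0]))%180, cv2.minAreaRect(Q.astype(np.float32)))
rows(b,[(.4523,.073,.029,np.radians(-116.5))])
E
```

```text
[ 0.4525706   0.06976476  0.1511549  -2.0415505 ] -116.97222709475254 [-3.14074075e+00  3.45437777e-04 -2.04155050e+00] [ 0.036 -0.271  2.131 -0.     1.28  -2.635]
341 [0.4456207  0.06058358] 149.13004526250887 ((0.45120668411254883, 0.07098282873630524), (0.03245249390602112, 0.027736011892557144), 64.26610565185547)
1071 [0.45212032 0.07230694] 64.0268684566935 ((0.45271986722946167, 0.07391317933797836), (0.03772120550274849, 0.020151246339082718), 62.34946823120117)
xyz [[np.float64(-0.07), np.float64(0.04), np.float64(3.05)]]
dr [[0, 0, np.float64(-0.08)]]
```

Call:
servo_tool(
  xyz=[
    [-0.07,0.04,1.0],
    [-0.07,0.04,2.0],
    [-0.07,0.04,2.7],
    [-0.07,0.04,3.05],
    [-0.07,0.04,3.05],
    [-0.07,0.04,3.05],
    [-0.07,0.04,3.05],
    [-0.07,0.04,3.05],
    [-0.07,0.04,3.05],
    [-0.07,0.04,3.05],
  ],
  dr=[
    [0,0,-0.1],
    [0,0,-0.1],
    [0,0,-0.1],
    [0,0,-0.1],
    [0,0,-0.1],
    [0,0,-0.1],
    [0,0,-0.1],
    [0,0,-0.1],
    [0,0,-0.1],
    [0,0,-0.1],
  ],
  hand=[1,1,1,1,0.2,-0.4,-1,-1,-1,-1],
)

```text
clock: 5.5
tool_pos: [0.4526, 0.0738, 0.0287]
tool_rot: [-3.141, 0.0, -2.027]
wrist_force: [0.6, -0.1, -0.1]
opening: 0.426
grasp_force: 0.0
```

Call:
servo_tool(
  xyz=[
    [0,0,0],
    [0,0,0],
    [0,0,0],
    [0,0,0],
  ],
  dr=[
    [0,0,0],
    [0,0,0],
    [0,0,0],
    [0,0,0],
  ],
  hand=[-1,-1,-1,-1],
)

```text
clock: 6.0
tool_pos: [0.4525, 0.0738, 0.0287]
tool_rot: [3.142, 0.0, -2.027]
wrist_force: [0.1, -0.3, 0.4]
opening: 0.294
grasp_force: 30.0
```

Gripped: opening is 28 mm and grip force 30 N. Next I lift and carry the head above the handle.

```bash
python3 - <<'E'
from h import *
b=np.array([.4525,.0738,.0287,-2.027+2*np.pi])
t=np.array([.6205,0,.245,np.radians(177.9)])
W=[]
for k in range(1,13):
    f=min(1,k/5);g=np.clip((k-4)/6,0,1);W.append(np.r_[b[:2]+(t-b)[:2]*g,b[2]+(t-b)[2]*f,b[3]+(t-b)[3]*np.clip((k-2)/8,0,1)])
rows(b,W)
E
```

```text
xyz [[np.float64(0.0), np.float64(0.0), np.float64(-1.08)], [np.float64(0.0), np.float64(0.0), np.float64(-2.16)], [np.float64(0.0), np.float64(0.0), np.float64(-3.24)], [np.float64(0.0), np.float64(0.0), np.float64(-4.33)], [np.float64(-0.03), np.float64(-0.76), np.float64(-5.41)], [np.float64(-0.06), np.float64(-1.53), np.float64(-5.41)], [np.float64(-0.1), np.float64(-2.29), np.float64(-5.41)], [np.float64(-0.13), np.float64(-3.06), np.float64(-5.41)], [np.float64(-0.16), np.float64(-3.82), np.float64(-5.41)], [np.float64(-0.19), np.float64(-4.58), np.float64(-5.41)], [np.float64(-0.19), np.float64(-4.58), np.float64(-5.41)], [np.float64(-0.19), np.float64(-4.58), np.float64(-5.41)]]
dr [[0, 0, np.float64(-0.0)], [0, 0, np.float64(-0.0)], [0, 0, np.float64(1.37)], [0, 0, np.float64(2.75)], [0, 0, np.float64(4.12)], [0, 0, np.float64(5.5)], [0, 0, np.float64(6.87)], [0, 0, np.float64(8.25)], [0, 0, np.float64(9.62)], [0, 0, np.float64(10.99)], [0, 0, np.float64(10.99)], [0, 0, np.float64(10.99)]]
```

Call:
servo_tool(
  xyz=[
    [0,0,-1.08],
    [0,0,-2.16],
    [0,0,-3.25],
    [0,0,-4.33],
    [-0.03,-0.76,-5.4],
    [-0.06,-1.53,-5.4],
    [-0.1,-2.3,-5.4],
    [-0.13,-3.06,-5.4],
    [-0.16,-3.82,-5.4],
    [-0.19,-4.58,-5.4],
    [-0.19,-4.58,-5.4],
    [-0.19,-4.58,-5.4],
  ],
  dr=[
    [0,0,0],
    [0,0,0],
    [0,0,1.4],
    [0,0,2.75],
    [0,0,4.1],
    [0,0,5.5],
    [0,0,6.9],
    [0,0,8.25],
    [0,0,9.6],
    [0,0,11],
    [0,0,11],
    [0,0,11],
  ],
  hand=[-1,-1,-1,-1,-1,-1,-1,-1,-1,-1,-1,-1],
)

```text
clock: 7.5
tool_pos: [0.6197, 0.0002, 0.2441]
tool_rot: [3.141, -0.001, 3.106]
wrist_force: [-1.4, 0.5, -1.5]
opening: 0.292
grasp_force: 30.0
```

```bash
python3 - <<'E'
from h import *
from rig import r
b,s=here();print(b,np.degrees(b[3]),s["tool_rot"],s["qpos"].round(3),s["wrist_force"],s["opening"])
a=[]
for n in("scene","side"):
    c=r.camera(n);np.savez(f"pics/{n}1.npz",**c);P=world(c)
    near=np.hypot(P[...,0]-.62,P[...,1])<.03
    cam=-c["R"].T@c["t"]
    for nm,lo,hi in(("grip",.075,.1),("shoulder",.108,.1125),("stub",.117,.129),("pin",.134,.144),("headfoot",.213,.232),("headblock",.25,.27)):
        m=near&(P[...,2]>lo)&(P[...,2]<hi);Q=P[m]
        v,u=np.nonzero(m)
        if len(Q)<4: print(nm,len(Q));continue
        print(n,nm,len(Q),Q.min(0).round(4),Q.max(0).round(4),Q.mean(0).round(4),"u",u.min(),u.max(),"v",v.min(),v.max())
    im=c["image"][:,:,::-1]
    x0,y0=(200,160) if n=="scene" else (230,170)
    a.append(cv2.resize(np.clip(im[y0:y0+140,x0:x0+120].astype(float)*1.7,0,255).astype(np.uint8),(400,467),interpolation=cv2.INTER_CUBIC))
cv2.imwrite("pics/pre.png",np.hstack(a))
E
```

```text
[6.19698385e-01 1.72589649e-04 2.44089024e-01 3.10586136e+00] 177.95274770302473 [ 3.14134222e+00 -1.42552114e-03  3.10586136e+00] [-0.086  0.042  1.687  0.     1.413 -1.622] [-1.38221416  0.52915175 -1.45326511] 0.2915647107710149
scene grip 289 [ 0.6019 -0.0106  0.075 ] [0.6325 0.0132 0.0998] [0.6144 0.0069 0.0875] u 266 287 v 251 269
scene shoulder 74 [ 0.6021 -0.0116  0.1081] [0.6338 0.0141 0.1125] [0.6162 0.0074 0.1106] u 264 287 v 240 251
scene stub 116 [ 0.6079 -0.0186  0.1172] [0.6286 0.0111 0.129 ] [0.616  0.0022 0.1239] u 268 282 v 228 243
scene pin 34 [ 0.6153 -0.0068  0.1341] [6.207e-01 6.000e-04 1.437e-01] [ 0.6178 -0.0023  0.1395] u 273 277 v 223 231
scene headfoot 192 [ 0.5989 -0.0092  0.2153] [0.6323 0.017  0.2319] [0.6117 0.0081 0.223 ] u 260 286 v 173 187
scene headblock 402 [ 0.5985 -0.01    0.2501] [0.63   0.0227 0.27  ] [0.6105 0.014  0.2606] u 256 286 v 144 166
side grip 166 [ 0.6057 -0.0047  0.0751] [0.6306 0.016  0.1   ] [0.6178 0.0099 0.0882] u 295 309 v 248 263
side shoulder 34 [ 0.606  -0.0074  0.1082] [0.6302 0.0163 0.1125] [0.6174 0.0104 0.1107] u 295 309 v 241 248
side stub 70 [ 0.6131 -0.0065  0.1172] [0.6318 0.0142 0.1287] [0.622  0.0062 0.1237] u 295 305 v 233 242
side pin 18 [ 0.6189 -0.0025  0.1359] [0.6242 0.0034 0.1438] [6.214e-01 4.000e-04 1.398e-01] u 299 302 v 227 231
side headfoot 126 [ 0.6031 -0.0086  0.2171] [0.6369 0.0194 0.2318] [0.6188 0.0104 0.2237] u 291 311 v 183 193
side headblock 244 [ 0.6026 -0.0081  0.2501] [0.6374 0.0251 0.27  ] [0.618  0.0177 0.2601] u 290 312 v 160 176
```

View pics/pre.png

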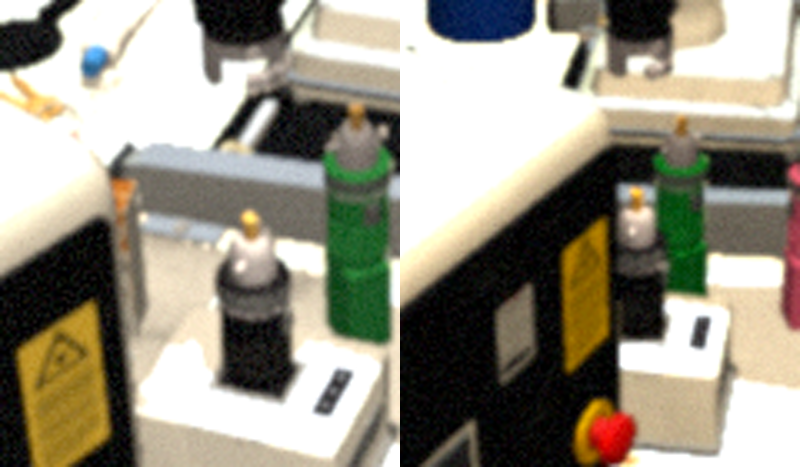

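The pre-fit view shows the head's foot (left panel 240,70) above the black handle (250,260), with the side view's handle partly hidden by the machine. I'll get the relative offset by fitting circles of known radius.

```bash
python3 - <<'E'
from h import *
from rig import r
from scipy.optimize import least_squares
c=r.camera("wrist");np.savez("pics/wrist3.npz",**c)
for n in("scene1","side1","wrist3"):
    c=load(n);P=fworld(c) if n[0]=="w" else world(c)
    for nm,lo,hi,R in(("grip",.062,.1,.0155),("shoulder",.1085,.1122,.0165),("stub",.115,.126,.0105),("pin",.133,.143,.0035),("foot",.216,.234,.017)):
        m=(np.hypot(P[...,0]-.62,P[...,1])<.032)&(P[...,2]>lo)&(P[...,2]<hi)
        Q=P[m][:,:2]
        if len(Q)<8: print(n,nm,len(Q));continue
        o=least_squares(lambda q:np.hypot(*(Q-q).T)-R,[.62,0],loss="soft_l1",f_scale=.001)
        print(n,nm,len(Q),o.x.round(4),"res",np.median(abs(np.hypot(*(Q-o.x).T)-R)).round(4))
    m=(abs(P[...,2]-.055)<.003)&(abs(P[...,0]-.6)<.09)&(abs(P[...,1])<.08)
    if m.sum()>50:
        Q=P[m][:,:2].astype(np.float32);print(" charger",len(Q),cv2.minAreaRect(Q))
E
```

```text
scene1 grip 432 [ 0.6189 -0.0044] res 0.0006
scene1 shoulder 58 [ 0.6189 -0.0039] res 0.0007
scene1 stub 104 [ 0.619  -0.0041] res 0.0007
scene1 pin 30 [ 0.6188 -0.0038] res 0.0006
scene1 foot 228 [ 0.6171 -0.0016] res 0.0008
 charger 1840 ((0.618995726108551, -0.00345413014292717), (0.08190935105085373, 0.10061671584844589), 87.35531616210938)
side1 grip 239 [ 0.6226 -0.0023] res 0.0007
side1 shoulder 25 [ 0.6223 -0.0017] res 0.0005
side1 stub 60 [ 0.6227 -0.0021] res 0.0008
side1 pin 23 [0.6204 0.0025] res 0.0005
side1 foot 152 [0.6206 0.0011] res 0.0007
 charger 567 ((0.5999197959899902, -0.0005693733692169189), (0.0809914618730545, 0.05676731839776039), 86.17002868652344)
wrist3 grip 212 [ 0.6211 -0.0024] res 0.0004
wrist3 shoulder 89 [ 0.6216 -0.0022] res 0.0004
wrist3 stub 118 [ 0.6217 -0.0025] res 0.0003
wrist3 pin 63 [ 0.6213 -0.0026] res 0.0003
wrist3 foot 588 [6.189e-01 2.000e-04] res 0.0004
 charger 5451 ((0.6207504272460938, -0.0023626647889614105), (0.07851240038871765, 0.09820706397294998), 87.80660247802734)
```

All three views agree: the handle lies at (+2.0, -2.6) mm from the head's axis. I'll correct for that and descend to just above the stub.

Call:
servo_tool(
  xyz=[
    [-0.05,-0.064,0],
    [-0.05,-0.064,0.5],
    [-0.05,-0.064,1.0],
    [-0.05,-0.064,1.5],
    [-0.05,-0.064,1.9],
    [-0.05,-0.064,1.9],
  ],
  dr=[
    [0,0,0],
    [0,0,0],
    [0,0,0],
    [0,0,0],
    [0,0,0],
    [0,0,0],
  ],
  hand=[-1,-1,-1,-1,-1,-1],
)

```text
clock: 8.4
tool_pos: [0.621, -0.0026, 0.166]
tool_rot: [3.141, -0.004, 3.104]
wrist_force: [-0.5, -0.8, -0.7]
opening: 0.294
grasp_force: 30.0
```

```bash
cat > rel.py <<'E'
from h import *
from rig import r
from scipy.optimize import least_squares
b,s=here();hz=b[2]-.0287
print(s["clock"],b.round(4),np.degrees(b[3]).round(2),s["tool_rot"].round(4),s["wrist_force"].round(1),s["torque"].round(2),s["opening"],s["qpos"].round(3))
def fit(P,lo,hi,R):
    m=(np.hypot(P[...,0]-.621,P[...,1]+.002)<.032)&(P[...,2]>lo)&(P[...,2]<hi);Q=P[m][:,:2]
    if len(Q)<12: return None,len(Q)
    o=least_squares(lambda q:np.hypot(*(Q-q).T)-R,[.62,0],loss="soft_l1",f_scale=.001);return o.x,len(Q)
for n in("scene","side","wrist"):
    c=r.camera(n);np.savez(f"pics/{n}_l.npz",**c);P=fworld(c) if n[0]=="w" else world(c)
    g,k=fit(P,.062,.1,.0155);f,l=fit(P,hz+.003,hz+.019,.017)
    print(n,g,k,f,l,None if g is None or f is None else ((f-g)*1000).round(1))
E
python3 rel.py
```

```text
8.4 [ 6.2100e-01 -2.6000e-03  1.6600e-01  3.1044e+00] 177.87 [ 3.1413 -0.0042  3.1044] [-0.5 -0.8 -0.7] [ 0.07 -0.13 -0.05] 0.29448444583934674 [-0.091  0.098  1.762  0.     1.286 -1.624]
scene [ 0.61890081 -0.00424663] 429 [ 0.61817787 -0.00434348] 172 [-0.7 -0.1]
side [ 0.6224749  -0.00235647] 242 [ 0.62335158 -0.00276383] 82 [ 0.9 -0.4]
wrist [ 0.62108191 -0.00245311] 442 [ 0.62188545 -0.00294338] 499 [ 0.8 -0.5]
```

Call:
servo_tool(
  xyz=[
    [0,0,0],
    [0,0,0.1],
    [0,0,0.2],
    [0,0,0.3],
    [0,0,0.4],
    [0,0,0.4],
  ],
  dr=[
    [0,0,0],
    [0,0,0],
    [0,0,0],
    [0,0,0],
    [0,0,0],
    [0,0,0],
  ],
  hand=[-1,-1,-1,-1,-1,-1],
)

```text
clock: 9.3
tool_pos: [0.622, -0.0027, 0.1521]
tool_rot: [3.142, -0.001, 3.104]
wrist_force: [-0.5, -0.0, -0.3]
opening: 0.291
grasp_force: 30.0
```

```bash
python3 rel.py
```

```text
9.3 [ 6.2200e-01 -2.7000e-03  1.5210e-01  3.1044e+00] 177.87 [ 3.1415e+00 -8.0000e-04  3.1044e+00] [-0.5 -0.  -0.3] [ 0.08 -0.12  0.01] 0.29058512705751427 [-0.091  0.11   1.773  0.     1.26  -1.624]
scene [ 0.61886301 -0.00448978] 430 [ 0.61966695 -0.00526797] 202 [ 0.8 -0.8]
side [ 0.62249822 -0.00233917] 238 [ 0.62271785 -0.00432007] 108 [ 0.2 -2. ]
wrist [ 0.62104064 -0.00243719] 531 [ 0.62161277 -0.00292191] 528 [ 0.6 -0.5]
```

The pins have entered the mouths with no force. Now I push home.

Call:
servo_tool(
  xyz=[
    [0,0,0.07],
    [0,0,0.14],
    [0,0,0.21],
    [0,0,0.26],
    [0,0,0.29],
    [0,0,0.29],
    [0,0,0.29],
  ],
  dr=[
    [0,0,0],
    [0,0,0],
    [0,0,0],
    [0,0,0],
    [0,0,0],
    [0,0,0],
    [0,0,0],
  ],
  hand=[-1,-1,-1,-1,-1,-1,-1],
)

```text
clock: 10.32
tool_pos: [0.6236, -0.0028, 0.1434]
tool_rot: [-3.141, 0.004, 3.104]
wrist_force: [0.1, 0.8, 8.4]
opening: 0.291
grasp_force: 30.0
```

```bash
python3 rel.py; python3 - <<'E'
from h import *
c=load("scene_l");a=c["image"][150:290,210:330,::-1];d=load("wrist_l")["image"][200:340,250:390,::-1]
f=lambda i:cv2.resize(np.clip(i.astype(float)*1.6,0,255).astype(np.uint8),(400,467),interpolation=cv2.INTER_CUBIC)
cv2.imwrite("pics/home.png",np.hstack([f(a),f(d)]))
E
```

```text
10.325 [ 6.2360e-01 -2.8000e-03  1.4340e-01  3.1045e+00] 177.87 [-3.1414  0.0036  3.1045] [0.1 0.8 8.4] [ 0.1   0.05 -0.04] 0.2912715466064669 [-0.091  0.118  1.78  -0.     1.241 -1.624]
scene [ 0.61934416 -0.00451138] 425 [ 0.62132014 -0.00521763] 190 [ 2.  -0.7]
side [ 0.62297857 -0.00235415] 235 [ 0.62367485 -0.00424582] 94 [ 0.7 -1.9]
wrist [ 0.62164368 -0.00250718] 627 [ 0.62300331 -0.00303928] 525 [ 1.4 -0.5]
```

View pics/home.png

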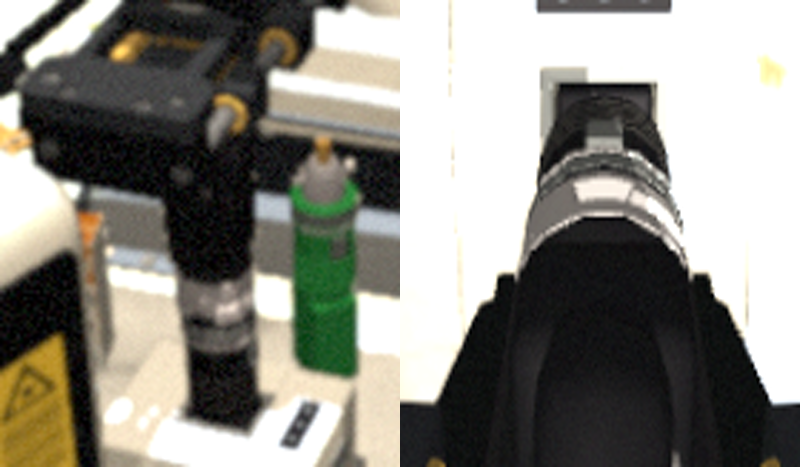

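The foot is on the stub (left panel 215,300) and the force matches about 8 mm of spring. The arm yields about 2 mm, so I push a little further and trim x.

Call:
servo_tool(
  xyz=[
    [0.015,-0.005,0.03],
    [0.03,-0.01,0.06],
    [0.03,-0.01,0.08],
    [0.03,-0.01,0.08],
  ],
  dr=[
    [0,0,0],
    [0,0,0],
    [0,0,0],
    [0,0,0],
  ],
  hand=[-1,-1,-1,-1],
)

```text
clock: 10.98
tool_pos: [0.6231, -0.0031, 0.1417]
tool_rot: [-3.142, 0.005, 3.104]
wrist_force: [-1.6, 0.8, 11.4]
opening: 0.299
grasp_force: 30.0
```

Call:
servo_tool(
  xyz=[
    [0,0,0.01],
    [0,0,0.02],
    [0,0,0.02],
    [0,0,0.02],
    [0,0,0.02],
    [0,0,0.02],
  ],
  dr=[
    [0,0,1],
    [0,0,2],
    [0,0,3],
    [0,0,4],
    [0,0,5],
    [0,0,6],
  ],
  hand=[-1,-1,-1,-1,-1,-1],
)

```text
clock: 11.72
tool_pos: [0.6235, -0.0036, 0.1417]
tool_rot: [3.139, 0.006, 2.473]
wrist_force: [-1.2, -1.7, 13.4]
opening: 0.297
grasp_force: 30.0
```

```bash
python3 rel.py
```

```text
11.725 [ 0.6235 -0.0036  0.1417  2.4729] 141.69 [3.1387 0.0059 2.4729] [-1.2 -1.7 13.4] [-0.14  0.34 -0.01] 0.2969763321792343 [-9.200e-02  1.170e-01  1.783e+00 -1.000e-03  1.235e+00 -9.930e-01]
scene [ 0.61927302 -0.00403578] 427 [ 0.62085844 -0.00564971] 200 [ 1.6 -1.6]
side [ 0.62291655 -0.00202692] 237 [ 0.62478656 -0.00347406] 108 [ 1.9 -1.4]
wrist [ 0.62142941 -0.00231751] 622 [ 0.62300055 -0.00321849] 522 [ 1.6 -0.9]
```

Call:
servo_tool(
  xyz=[
    [0.015,0,0],
    [0.03,0,0],
    [0.03,0,0],
    [0.03,0,0],
    [0.03,0,0],
    [0.03,0,0],
    [0.03,0,0],
    [0.03,0,0],
    [0.03,0,0],
    [0.03,0,0],
  ],
  dr=[
    [0,0,1],
    [0,0,2],
    [0,0,3],
    [0,0,4],
    [0,0,5],
    [0,0,6],
    [0,0,7],
    [0,0,8],
    [0,0,9.1],
    [0,0,9.1],
  ],
  hand=[-1,-1,-1,-1,-1,-1,-1,-1,-1,-1],
)

```text
clock: 13.12
tool_pos: [0.6228, -0.003, 0.1417]
tool_rot: [3.134, 0.001, 1.523]
wrist_force: [-1.3, -1.3, 12.9]
opening: 0.293
grasp_force: 30.0
```

```bash
python3 rel.py; python3 - <<'E'
from h import *
for n in("scene_l","wrist_l"):
    c=load(n);P=fworld(c) if n[0]=="w" else world(c)
    # block front/side faces orientation
    m=(np.hypot(P[...,0]-.622,P[...,1]+.003)<.03)&(P[...,2]>.172)&(P[...,2]<.196);Q=P[m][:,:2].astype(np.float32)
    print(n,len(Q),cv2.minAreaRect(Q) if len(Q)>20 else 0)
c=load("scene_l");a=c["image"][150:290,210:330,::-1];d=load("wrist_l")["image"][200:340,250:390,::-1]
f=lambda i:cv2.resize(np.clip(i.astype(float)*1.6,0,255).astype(np.uint8),(400,467),interpolation=cv2.INTER_CUBIC)
cv2.imwrite("pics/turned.png",np.hstack([f(a),f(d)]))
E
```

```text
13.125 [ 0.6228 -0.003   0.1417  1.5226] 87.24 [3.1342e+00 1.3000e-03 1.5226e+00] [-1.3 -1.3 12.9] [-0.3   0.19  0.01] 0.2931361789197268 [-9.100e-02  1.150e-01  1.785e+00 -1.000e-03  1.234e+00 -4.200e-02]
scene [ 0.61930009 -0.0036069 ] 427 [ 0.62058664 -0.00413512] 195 [ 1.3 -0.5]
side [ 0.62278099 -0.00153248] 233 [ 0.62300055 -0.00297   ] 107 [ 0.2 -1.4]
wrist [ 0.6217274  -0.00182972] 596 [ 0.62301857 -0.00227398] 524 [ 1.3 -0.4]
scene_l 712 ((0.6198549866676331, 0.0008407896384596825), (0.051215238869190216, 0.031736377626657486), 1.1535550355911255)
wrist_l 5488 ((0.6187155842781067, -0.0009199101477861404), (0.04040655121207237, 0.04260432347655296), 63.69281768798828)
```

View pics/turned.png

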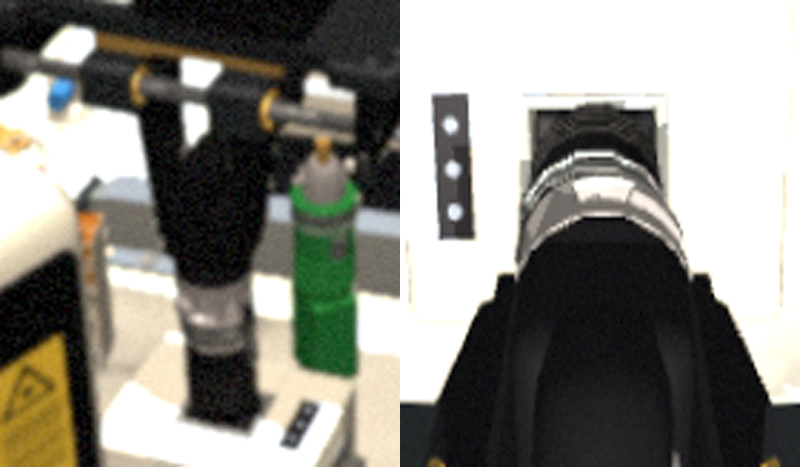

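The head turned with the gripper (right panel: fingers on the flats, charger window on the left). Now I ease off.

Call:
servo_tool(
  xyz=[
    [0,0,-0.05],
    [0,0,-0.1],
    [0,0,-0.14],
    [0,0,-0.18],
    [0,0,-0.2],
    [0,0,-0.2],
    [0,0,-0.2],
  ],
  dr=[
    [0,0,0],
    [0,0,0],
    [0,0,0],
    [0,0,0],
    [0,0,0],
    [0,0,0],
    [0,0,0],
  ],
  hand=[-1,-1,-1,-1,-1,-1,-1],
)

```text
clock: 14.15
tool_pos: [0.6216, -0.0026, 0.147]
tool_rot: [3.138, 0.001, 1.523]
wrist_force: [0.7, -0.3, 6.4]
opening: 0.296
grasp_force: 30.0
```

```bash
python3 rel.py
```

```text
14.15 [ 0.6216 -0.0026  0.147   1.5232] 87.27 [3.1376e+00 5.0000e-04 1.5232e+00] [ 0.7 -0.3  6.4] [-0.09 -0.22 -0.03] 0.2955617015841849 [-0.09   0.11   1.782 -0.     1.246 -0.043]
scene [ 0.61845362 -0.00332796] 423 [ 0.61915635 -0.00382354] 205 [ 0.7 -0.5]
side [ 0.62219616 -0.00127787] 238 [ 0.6220198  -0.00212135] 111 [-0.2 -0.8]
wrist [ 0.62097384 -0.00155638] 556 [ 0.62171504 -0.0018494 ] 535 [ 0.7 -0.3]
```

Call:
servo_tool(
  xyz=[
    [0,0,-0.02],
    [0,0,-0.04],
    [0,0,-0.04],
    [0,0,-0.04],
  ],
  dr=[
    [0,0,0],
    [0,0,0],
    [0,0,0],
    [0,0,0],
  ],
  hand=[-1,-1,-1,-1],
)

```text
clock: 14.8
tool_pos: [0.6206, -0.0024, 0.1472]
tool_rot: [3.14, 0.0, 1.523]
wrist_force: [0.8, -0.8, 5.0]
opening: 0.289
grasp_force: 30.0
```

Call:
servo_tool(
  xyz=[
    [0,0,-0.04],
    [0,0,-0.08],
    [0,0,-0.12],
    [0,0,-0.18],
    [0,0,-0.25],
    [0,0,-0.35],
    [0,0,-0.35],
  ],
  dr=[
    [0,0,0],
    [0,0,0],
    [0,0,0],
    [0,0,0],
    [0,0,0],
    [0,0,0],
    [0,0,0],
  ],
  hand=[-1,-1,-1,-1,-1,-1,-1],
)

```text
clock: 15.68
tool_pos: [0.6204, -0.0023, 0.1614]
tool_rot: [3.141, -0.0, 1.523]
wrist_force: [0.0, -1.3, -2.0]
opening: 0.291
grasp_force: 30.0
```

```bash
python3 rel.py; python3 - <<'E'
from h import *
c=load("scene_l");a=c["image"][150:290,210:330,::-1];d=load("wrist_l")["image"][200:340,250:390,::-1]
f=lambda i:cv2.resize(np.clip(i.astype(float)*1.6,0,255).astype(np.uint8),(400,467),interpolation=cv2.INTER_CUBIC)
cv2.imwrite("pics/lock.png",np.hstack([f(a),f(d)]))
E
```

```text
15.675 [ 0.6204 -0.0023  0.1614  1.5232] 87.27 [ 3.1406 -0.      1.5232] [ 0.  -1.3 -2. ] [-0.23 -0.07 -0.01] 0.29053282164973143 [-0.09   0.097  1.77   0.     1.273 -0.043]
scene [ 0.61831928 -0.00334616] 440 [ 0.61794936 -0.00336357] 213 [-0.4 -0. ]
side [ 0.6214771  -0.00168896] 235 [ 0.62087994 -0.00149884] 113 [-0.6  0.2]
wrist [ 0.62066968 -0.00114376] 537 [ 0.62036645 -0.00151431] 517 [-0.3 -0.4]
```

View pics/lock.png

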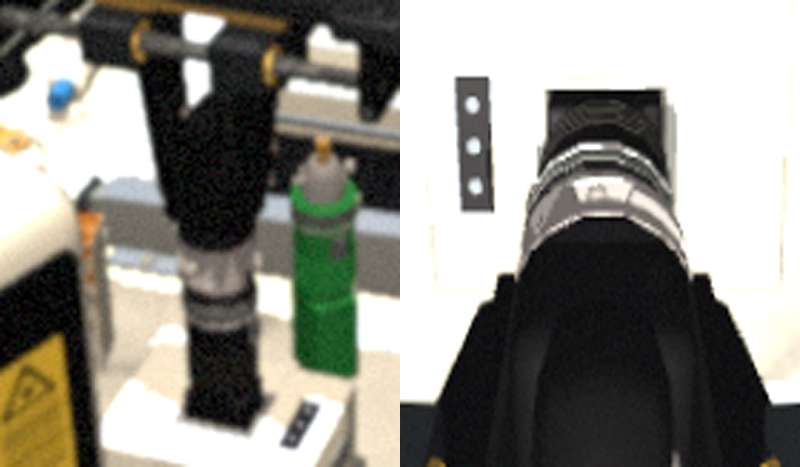

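The shoulder stays right under the foot, the wrist carries -2 N (the handle's weight), and the handle is rising from the well: it is locked. Now I lift straight up.

Call:
servo_tool(
  xyz=[
    [0,0,-0.3],
    [0,0,-0.6],
    [0,0,-0.9],
    [0,0,-1.2],
    [0,0,-1.5],
    [0,0,-1.8],
    [0,0,-2.1],
    [0,0,-2.4],
    [0,0,-2.65],
    [0,0,-2.75],
    [0,0,-2.75],
    [0,0,-2.75],
  ],
  dr=[
    [0,0,0],
    [0,0,0],
    [0,0,0],
    [0,0,0],
    [0,0,0],
    [0,0,0],
    [0,0,0],
    [0,0,0],
    [0,0,0],
    [0,0,0],
    [0,0,0],
    [0,0,0],
  ],
  hand=[-1,-1,-1,-1,-1,-1,-1,-1,-1,-1,-1,-1],
)

```text
clock: 17.32
tool_pos: [0.6198, -0.0023, 0.2699]
tool_rot: [-3.14, -0.0, 1.523]
wrist_force: [-0.6, -1.4, -2.3]
opening: 0.291
grasp_force: 30.0
```

Call:
servo_tool(
  xyz=[
    [0,0,0],
    [0,0,0],
    [0,0,0],
    [0,0,0],
    [0,0,0],
    [0,0,0],
  ],
  dr=[
    [0,0,0],
    [0,0,0],
    [0,0,0],
    [0,0,0],
    [0,0,0],
    [0,0,0],
  ],
  hand=[-1,-1,-1,-1,-1,-1],
)

```text
clock: 18.08
tool_pos: [0.6201, -0.0023, 0.2707]
tool_rot: [3.142, -0.0, 1.523]
wrist_force: [0.1, 1.0, -2.2]
opening: 0.292
grasp_force: 30.0
```

```bash
python3 - <<'E'
from h import *
from rig import r
b,s=here();print(s["clock"],b,s["wrist_force"],s["grasp_force"])
c=r.camera("scene");P=world(c)
from scipy.optimize import least_squares
for nm,lo,hi,R in(("foot",.246,.258,.017),("grip",.185,.22,.0155)):
    m=(np.hypot(P[...,0]-.62,P[...,1])<.04)&(P[...,2]>lo)&(P[...,2]<hi);Q=P[m][:,:2]
    o=least_squares(lambda q:np.hypot(*(Q-q).T)-R,[.62,0],loss="soft_l1",f_scale=.001);print(nm,len(Q),o.x)
m=(np.hypot(P[...,0]-.62,P[...,1])<.03)&(P[...,2]>.07);print("lowest",P[m][:,2].min())
cv2.imwrite("pics/end.png",cv2.resize(np.clip(c["image"][60:300,190:390,::-1].astype(float)*1.5,0,255).astype(np.uint8),(500,600)))
E
```

```text
18.075 [ 0.6201172  -0.00231899  0.27068003  1.52321581] [ 0.13711566  1.00338387 -2.20512895] 29.999389350414276
foot 188 [ 0.61736636 -0.00372124]
grip 517 [ 0.61799094 -0.00244896]
lowest 0.13068451989600727
```

View pics/end.png

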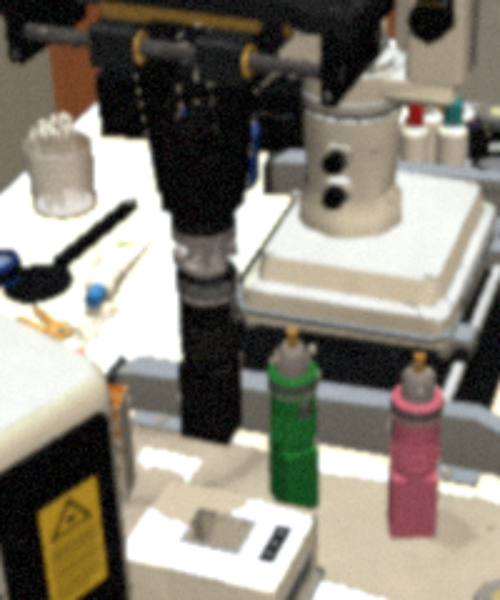

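The instrument hangs upright from the locked head, its underside at z≈0.13 m and the empty well below it at (215,525). I'm handing the job in.

```bash
python3 -c "
from rig import r
print(r.finish_job())"
```

```text
the job is handed in; nothing more can be done
None
```

The ophthalmoscope head is locked on the battery handle, and I handed the job in with the arm holding the instrument upright, its underside about 0.13 m above the table; no verdict came back.

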